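Discard a used specimen tube in the bench pedal bin

ROBOT

A 7-joint arm with a two-finger parallel gripper is mounted at the origin on a cart in front of the work surface, level with it; the furniture and walls round the work are solid. World frame = base frame: x ahead of the robot, y to its left, z up, the work surface at z = 0. Lengths are in m, angles in rad, forces in N, time in s.
With the tool pointing down it reaches from about 0.35 to 0.775 m from the base axis. Payload 3.1 kg.
Tool frame: the origin (TCP) lies midway between the tips of the shut fingers; the grasp point (between the pads) lies 19 mm behind it; z points along the fingers, y is the line along which they close (so a half turn about z gives the same grasp; the last joint's range is limited). The gripper opens to 85 mm and grips with 20 to 120 N. Pads are 22 mm wide; open, the fingers measure 114 mm over their backs; the gripper's body (76 mm by 85 mm) begins 54 mm behind the grasp point. The pads swing forward as they close: fully open they stand 13 mm farther back than shut.
Start: joints at [-1.301, 0.311, 0.014, 1.512, -0.004, 1.319, -0.027], TCP at [0.169, 0.524, 0.231] pointing down, gripper open.
Joint ranges: [-2.7, 2.7], [-0.3, 1.91], [-1.27, 1.3], [0.12, 2.57], [-1.44, 4.58], [0.2, 2.03], [-3.05, 3.05]. Speed limits (rad/s): [2.79, 2.79, 3.14, 3.14, 3.14, 3.14, 3.14].

INTERFACE

Orientations are given as a unit quaternion [w, x, y, z].
In Python, from plant import arm gives the robot as it stands.
- The arm moves only by the tool step_arm, never from a script. Its argument "motion" is one flat list of numbers, 6 for each row, row after row: the shift along the world's x, y, z in units of 0.02 m (1.0 is 0.02 m), then the turn, a rotation vector about the world's x, y, z in units of 0.1 rad (1.0 is 0.1 rad). In form: [tx, ty, tz, rx, ry, rz, tx, ty, tz, rx, ry, rz, ...]. A call has 1 to 10 rows; each row shifts and turns the commanded pose from where the row before left it; what a row does not reach is not made up. A row lasts 1/12 s, in which the tool goes at most 41.7 mm and 7.16 degrees, less where a joint would pass 70% of its speed; a pose out of reach is approached as far as the arm can. A call with a number of a shift or a turn outside -1 to 1 is refused whole. A call with a gripper value outside its range is refused whole. "hand" is the opening, from 0 (shut) to 1 (fully open), set as the call begins (left out, the last holds). The fingers move at their own pace and stop on an object; the grip force is fixed at half the most. Time passes only in rows, so rows that do not move let the fingers close. It gives the time, the measured TCP pose, the force, the opening and the grip force at its end, in the units of the state.
- arm.read_state(): the state, without advancing time (a new reading comes with each control period).
- arm.get_image(name): name is "side" or "top"; returns the picture (420x560x3 uint8, red, green, blue); there is no depth.
- arm.camera_info(name): a dict with "intrinsics" (3x3 intrinsics, pixels), "D" ([k1, k2, p1, p2, k3] as OpenCV has them; the pictures are not rectified), "R" (3x3) and "t" (3): a world point X has camera coordinates R X + t. Camera axes: x right, y down, z forward; pixel columns grow to the right and rows downward; lengths in m; the calibration is good to about 2 mm. A picture is of the moment at which its call begins. camera_info takes no time and is no camera call.
- arm.job_done(): hands the job in; it is judged then, once.
The state is a dict: "t": time; "joint_positions": joint angles; "qd": joint speeds; "tau": joint torques, N m; "eef_pos": TCP position; "eef_rot": TCP orientation; "wrist_force": force on the tool from outside, world axes, zero at the start; "torque": the same for the moment, N m; "finger_gap": finger opening in m; "grasp_force": force on a finger pad.
Only numpy, scipy, OpenCV 4.12 (cv2) and the standard library are available. Lean on these libraries where they do the work, as an engineer would, in place of code of your own. Each camera call takes 0.05 s, during which the arm holds its last target. There are 200 camera calls.

TASK

Please throw away the used specimen tube with the yellow cap that is lying on the bench. Open the little steel pedal bin by pushing its pedal right down to the stop, so that the lid tips back past upright and stays open when you let the pedal up again; then drop the tube into the bin and leave the lid standing open, as there is more to come. Do not knock the other things on the bench out of place.

Things in the scene. Friction and masses are not known exactly. Their poses are not given: they have to be found in the camera images.
- bin: Round steel bench-top pedal bin with black foot and black rim, 176 mm across, 150 mm high without its lid, fixed to the bench. Origin: centre of its underside. z is up; -x points to its front, where the black pedal sticks out (its outer edge 176 mm from the origin); +x points to its rear, where the lid is hinged (hinge line along y, 107 mm behind the origin, 152 mm up).
- bin_mouth (a point): Centre of the bin's round mouth, level with the rim, 150 mm above the bench. The opening is 158 mm wide inside; the floor inside is 20 mm above the bench. The axes are those of the bin. While the lid is shut it covers the mouth and its top is 169 mm above the bench; open, it stands behind the mouth, up to 340 mm above the bench.
- pedal_pad (a point): Centre of the top of the black ribbed pedal pad, 64 mm wide along the bin's y and 50 mm deep along its x, 152 mm in front of the bin's centre. The pad's top is about 44 mm above the bench at rest and about 16 mm at the stop (it moves with the pedal).
- bin_pedal (a joint): Angle of the spring pedal (rad): 0 at rest (up), 0.23 at its stop (right down). The force at the pad is about 5 N at first (10 to 12 N when pushed briskly, as the lid is thrown up) and 4 N near the stop, which is firm; the spring brings it back up when let go. The pedal pushes the lid up but does not pull it down.
- bin_lid (a joint): Angle of the lid (rad): 0 shut, 1.85 fully open, leaning back past upright. It passes its balance point at about 1.48, falls shut from less than that and stays open from more; a full stroke of the pedal pushes it to about 1.8.
- specimen_tube: Used specimen tube of grey plastic with a yellow ribbed cap, lying on its side, 115 mm long, body 23 mm and cap 25 mm in diameter, 40 g. Origin: at the middle of its length, on its underside as it lies, 12 mm below its centre line. Its y axis runs along the tube; the cap is at the +y end.
- rack: Clear plastic tube rack with four test tubes standing in it, 54 x 156 x 66 mm (133 mm high with the tubes), fixed to the bench. Origin: centre of its underside; long side along its y.
- timer: Flat digital bench timer, 64 x 68 x 19 mm. Origin: centre of its underside.
- dropper: Small amber dropper bottle with a red rubber bulb, 35 mm wide, 104 mm high. Origin: centre of its underside.
- dropper_black: Small amber dropper bottle with a black rubber bulb, 35 mm wide, 104 mm high. Origin: centre of its underside.
- beaker: Small empty glass beaker, 46 mm wide, 56 mm high. Origin: centre of its underside.
- slide_box: White cardboard slide box, 53 x 77 x 22 mm. Origin: centre of its underside.
Mind the look-alikes: they are no part of the job. Of the things like the specimen_tube, leave any that is green; of the rest the smaller one is meant.

How it is judged:
On the way, in this order (a step that is already met when the one before it is completed fails the run):
1. the pedal is pressed right down to its stop, the lid thrown up (value of joint bin_pedal above 0.205 rad and value of joint bin_lid above 1.5 rad), for 0.1 s.
2. the pedal is let up again and the lid stays open (value of joint bin_pedal below 0.04 rad and value of joint bin_lid above 1.6 rad), for 0.3 s.
At the end, for the whole second after the job is handed in: The specimen tube lies at rest inside the bin (its middle within 80 mm of the bin's axis and less than 120 mm above the bench), the lid stands open by itself (more than 1.6 rad) and the pedal is up (less than 0.04 rad) (all of step 2 and horizontal distance between specimen_tube and bin below 0.08 m and z of specimen_tube in the frame of bin below 0.12 m and linear speed of specimen_tube below 0.05 m/s); the robot touches nothing.
It fails at once if another loose thing on the bench (timer, dropper bottles, beaker, slide box) is pushed more than 30 mm out of place (distance of any of timer, dropper, dropper_black, beaker, slide_box from where it was at the start of the episode above 0.03 m).
It also fails if it takes over 64 s, if anything falls off the work surface, if the arm or the gripper's body presses on something with over 40 N, if the wrist force passes 120 N, or if a joint passes its speed limit or range.

## Working session

There is one attempt and no reset: what is moved stays moved. The work goes in short steps, Python scripts to look and compute and a tool call to move; the robot and the scene stay as the last step left them, time stands still between calls to the robot, and variables do not carry over. Pictures are saved under pics/ and viewed, at most 10 in all, crops included, and the job is handed in when it is done.

Besides the shell and the picture viewer there is one more tool, called after "Call:" as a command line: name --argument value ..., lists and objects as JSON in quotes. step_arm: Moves the arm, as the interface text tells. Its arguments: {"type":"object","properties":{"motion":{"type":"array","items":{"type":"number","minimum":-1,"maximum":1}},"hand":{"type":"number"}},"required":["motion"]}

```bash
mkdir -p pics
python3 - <<'E'
from plant import arm
import cv2
for n in("top","side"):
    cv2.imwrite(f"pics/{n}0.png",arm.get_image(n)[:,:,::-1]); c=arm.camera_info(n); print(n,c)
print(arm.read_state())
E
```

```text
top {'intrinsics': array([[497.63045624,   0.        , 289.89858959],
       [  0.        , 497.63045624, 212.95428831],
       [  0.        ,   0.        ,   1.        ]]), 'D': array([-0.12315367,  0.        ,  0.        ,  0.        ,  0.        ]), 'R': array([[-0.01747362, -0.99978128, -0.01149158],
       [-0.99902864,  0.01792317, -0.04025598],
       [ 0.04045314,  0.010777  , -0.99912332]]), 't': array([-0.0538283 ,  0.50272826,  1.58480251])}
side {'intrinsics': array([[449.11181611,   0.        , 285.39302764],
       [  0.        , 449.11181611, 202.88392551],
       [  0.        ,   0.        ,   1.        ]]), 'D': array([0.00293945, 0.        , 0.        , 0.        , 0.        ]), 'R': array([[-0.92200355, -0.38705691, -0.00981795],
       [-0.13527534,  0.34578999, -0.92850949],
       [ 0.36278096, -0.85476092, -0.37117885]]), 't': array([0.46793021, 0.20616034, 1.18717276])}
{'t': 0.1, 'joint_positions': array([-1.30066941,  0.31167514,  0.01402385,  1.51288116, -0.00439857,
        1.31919421, -0.02718506]), 'qd': array([-0.00030736, -0.0026924 ,  0.00067893, -0.00478247,  0.00180298,
       -0.00079992, -0.00038235]), 'tau': array([ 8.28347856e-04, -3.80858481e+01,  1.46768340e-01, -2.31244272e+01,
        1.23376097e-02,  8.16965243e-03,  1.27974064e-05]), 'eef_pos': array([0.168544  , 0.52286228, 0.23031988]), 'eef_rot': array([-1.15356739e-04,  1.55251585e-01,  9.87874392e-01, -1.05732124e-03]), 'wrist_force': array([0.61528439, 0.34392513, 0.28273561]), 'torque': array([ 0.02398956,  0.03845825, -0.00293008]), 'grasp_force': 0.0, 'finger_gap': 0.08542758102640766}
```

View pics/top0.png

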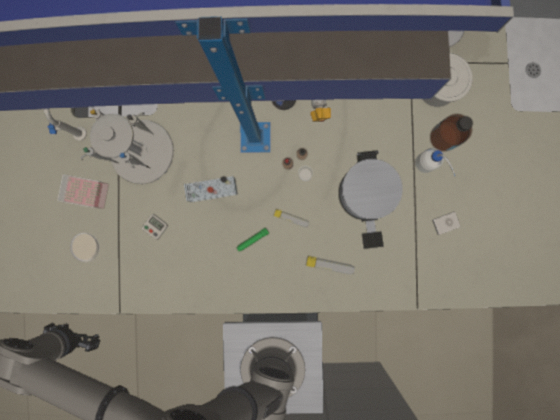

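View pics/side0.png

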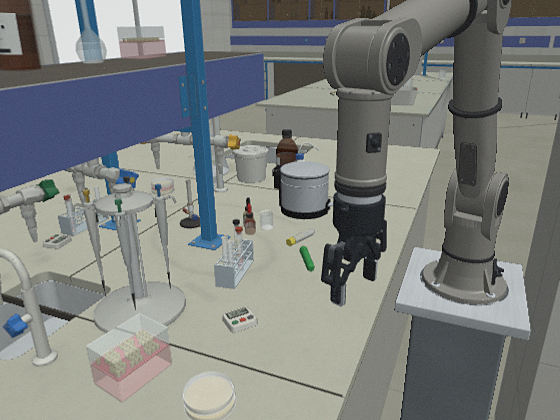

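```bash
cat > h.py <<'E'
from plant import arm
import cv2, numpy as np
def pos(n,uv,z):
    c=arm.camera_info(n); uv=np.array(uv,float).reshape(-1,1,2)
    r=np.c_[cv2.undistortPoints(uv,c["intrinsics"],c["D"])[:,0],np.ones(len(uv))]@c["R"]
    o=-c["R"].T@c["t"]; z=np.broadcast_to(z,(len(uv),))
    return o+r*((z-o[2])/r[:,2])[:,None]
def pix(n,X):
    c=arm.camera_info(n)
    return cv2.projectPoints(np.array(X,float).reshape(-1,3),cv2.Rodrigues(c["R"])[0],c["t"],c["intrinsics"],c["D"])[0][:,0]
E
python3 - <<'E'
from h import *
im=cv2.imread("pics/top0.png")
cv2.imwrite("pics/crop1.png",cv2.resize(im[145:285,230:420],None,fx=4.2,fy=4.2,interpolation=cv2.INTER_CUBIC))
print(pos("top",[(275,213),(309,223),(308,261),(353,270),(238,248),(268,231)],0.012).round(3))
print(pos("top",[(373,240)],0.044).round(3),pos("top",[(372,189)],0.169).round(3),pos("top",[(368,156)],0.15).round(3))
E
```

```text
[[ 0.502 -0.015  0.012]
 [ 0.468 -0.123  0.012]
 [ 0.347 -0.118  0.012]
 [ 0.316 -0.261  0.012]
 [ 0.392  0.105  0.012]
 [ 0.445  0.008  0.012]]
[[ 0.411 -0.322  0.044]] [[ 0.56  -0.303  0.169]] [[ 0.66  -0.297  0.15 ]]
```

View pics/crop1.png

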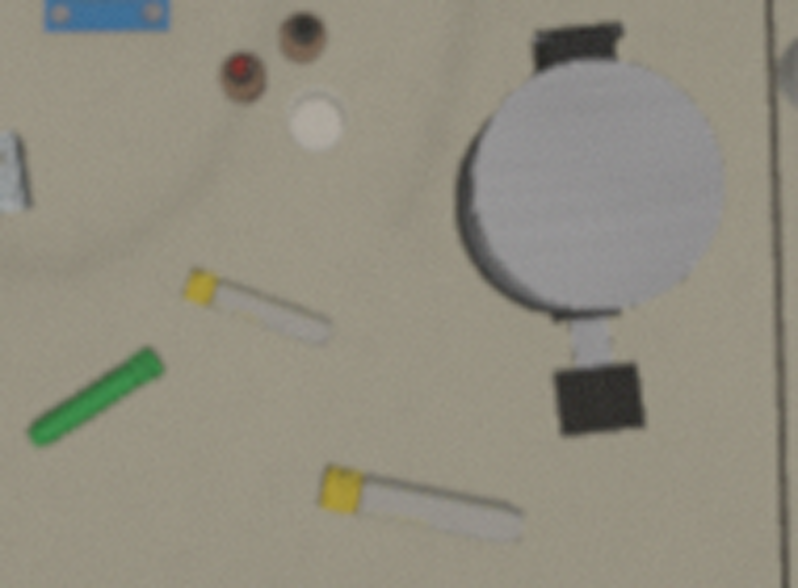

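Candidates by pixel in the top view:
- Small yellow-capped tube (292,218), about 113 mm long.
- Large yellow-capped tube (330,265), about 146 mm long.
- Green tube (253,240).

The small yellow one fits the 115 mm tube, and the crop confirms it. In the crop the pad is at (600,400) and the lid centre at (598,186). They measure 150 mm apart, against 152 mm given.

First I move with the fingers shut to above the pedal.

Call:
step_arm --motion '[0.96,-0.93,0,0,0,-0.63,0.96,-0.93,0,0,0,-0.63,0.96,-0.93,0,0,0,-0.63,0.96,-0.93,0,0,0,-0.63,0.96,-0.93,0,0,0,-0.63,0.96,-0.93,0,0,0,-0.63,0.96,-0.93,0,0,0,-0.63,0.96,-0.93,0,0,0,-0.63,0.96,-0.93,0,0,0,-0.63,0.96,-0.93,0,0,0,-0.63]' --hand 0

```text
t: 0.93
eef_pos: [0.3612, 0.3362, 0.2309]
eef_rot: [-0.0, 0.455, 0.89, -0.0]
wrist_force: [0.5, -0.0, 0.0]
finger_gap: 0.0002
grasp_force: 0.0
```

Call:
step_arm --motion '[0.5,-1,0,0,0,-0.63,0.5,-1,0,0,0,-0.63,0.5,-1,0,0,0,-0.63,0.5,-1,0,0,0,-0.63,0.5,-1,0,0,0,-0.63,0.5,-1,0,0,0,-0.63,0.5,-1,0,0,0,-0.63,0.5,-1,0,0,0,-0.63,0,-1,0,0,0,-0.63,0,-1,0,0,0,-0.63]'

```text
t: 1.77
eef_pos: [0.4409, 0.1356, 0.2312]
eef_rot: [-0.0, 0.71, 0.705, -0.0]
wrist_force: [0.4, -0.6, 0.9]
finger_gap: 0.0
grasp_force: 0.0
```

Call:
step_arm --motion '[0,-1,0,0,0,-0.63,0,-1,0,0,0,-0.63,0,-1,0,0,0,-0.63,0,-1,0,0,0,-0.63,0,-1,0,0,0,-0.63,0,-1,0,0,0,-0.63,0,-1,0,0,0,-0.63,0,-1,0,0,0,-0.63,0,-1,0,0,0,-0.63,0,-1,0,0,0,-0.63]'

```text
t: 2.6
eef_pos: [0.4406, -0.0645, 0.2313]
eef_rot: [0.0, 0.893, 0.45, 0.0]
wrist_force: [0.7, 0.5, -0.6]
finger_gap: 0.0004
grasp_force: 0.0
```

Call:
step_arm --motion '[-0.13,-0.99,0,0,0,-0.63,-0.13,-0.99,0,0,0,-0.63,-0.13,-0.99,0,0,0,-0.63,-0.13,-0.99,0,0,0,-0.63,-0.13,-0.99,0,0,0,-0.63,-0.13,-0.99,0,0,0,-0.63,-0.13,-0.99,0,0,0,-0.63,-0.13,-0.99,0,0,0,-0.63,-0.13,-0.99,0,0,0,-0.63,-0.13,-0.99,0,0,0,-0.63]'

```text
t: 3.43
eef_pos: [0.4139, -0.2623, 0.2313]
eef_rot: [0.0, 0.988, 0.151, -0.0]
wrist_force: [0.7, 0.1, 0.3]
finger_gap: -0.0
grasp_force: 0.0
```

Call:
step_arm --motion '[-0.13,-0.99,0,0,0,-0.63,-0.13,-0.99,0,0,0,-0.63,-0.13,-0.91,0,0,0,-0.63,0,0,-1,0,0,0,0,0,-1,0,0,0,0,0,-1,0,0,0,0,0,-1,0,0,0,0,0,-1,0,0,0,0,0,-1,0,0,0,0,0,-1,0,0,0]'

```text
t: 4.27
eef_pos: [0.4063, -0.3192, 0.0904]
eef_rot: [0.0, 0.998, 0.059, -0.0]
wrist_force: [-0.1, -0.3, -0.8]
finger_gap: 0.0001
grasp_force: 0.0
```

Run:
```python
from h import *
im=np.ascontiguousarray(arm.get_image("side")[:,:,::-1]); print(arm.read_state()["eef_pos"],arm.read_state()["eef_rot"])
t=cv2.imread("pics/top0.png")
im2=arm.get_image("top")[:,:,::-1]
cv2.imwrite("pics/c2.png",np.hstack([cv2.resize(im[130:290,230:390],(400,400)),cv2.resize(im2[140:300,270:430],(400,400))]))
```

```text
[ 0.40403771 -0.31685746  0.08669548] [-0.00196813  0.99824139  0.05916332 -0.0031564 ]
```

View pics/c2.png

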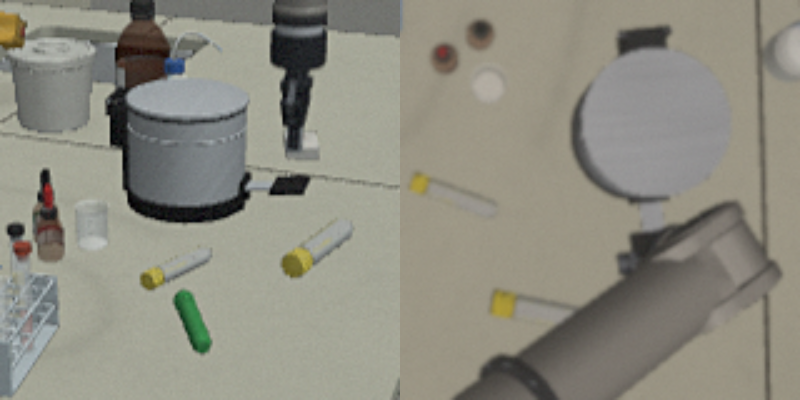

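The left half (side view) shows the shut fingers at (293,145) right above the pedal pad at (290,185). In the right half (top view) nothing has been disturbed. Next I press down.

Call:
step_arm --motion '[0,0,-1,0,0,0,0,0,-1,0,0,0,0,0,-0.5,0,0,0,0,0,-0.3,0,0,0,0,0,-0.3,0,0,0,0,0,-0.3,0,0,0,0,0,-0.3,0,0,0,0,0,-0.1,0,0,0,0,0,0,0,0,0]'

```text
t: 5.12
eef_pos: [0.4067, -0.3192, 0.0159]
eef_rot: [0.001, 0.998, 0.06, 0.0]
wrist_force: [-2.3, -0.2, 3.1]
finger_gap: -0.0003
grasp_force: 1.4
```

Call:
step_arm --motion '[0,0,-0.15,0,0,0,0,0,-0.1,0,0,0,0,0,0,0,0,0]'

```text
t: 5.37
eef_pos: [0.4069, -0.3194, 0.015]
eef_rot: [-0.001, 0.998, 0.06, 0.001]
wrist_force: [-8.9, 7.2, 33.6]
finger_gap: -0.0001
grasp_force: 17.0
```

Firm stop reached. I hold briefly, then let up.

Call:
step_arm --motion '[0,0,0,0,0,0,0,0,0,0,0,0,0,0,0.4,0,0,0,0,0,0.4,0,0,0,0,0,0.6,0,0,0,0,0,0.8,0,0,0,0,0,1,0,0,0,0,0,1,0,0,0,0,0,1,0,0,0]'

```text
t: 6.12
eef_pos: [0.4073, -0.3179, 0.1155]
eef_rot: [-0.0, 0.998, 0.061, 0.0]
wrist_force: [0.7, 0.4, 0.5]
finger_gap: -0.0002
grasp_force: 0.0
```

Call:
step_arm --motion '[0,0,1,0,0,0,0,0,1,0,0,0,0,0,1,0,0,0,0,0.5,1,0,0,0,0,1,1,0,0,0,0,1,0,0,0,0.7,0,1,0,0,0,0.7,0,1,0,0,0,0.7,0,1,0,0,0,0.7,0,1,0,0,0,0.7]'

```text
t: 6.95
eef_pos: [0.4071, -0.187, 0.2148]
eef_rot: [-0.0, 0.972, 0.235, 0.0]
wrist_force: [0.5, -0.7, -0.4]
finger_gap: 0.0002
grasp_force: 0.0
```

Run:
```python
from h import *
im=arm.get_image("side")[:,:,::-1]; im2=arm.get_image("top")[:,:,::-1]; cv2.imwrite("pics/top3.png",im2)
s=arm.read_state();print(s["eef_pos"],s["eef_rot"],s["wrist_force"])
cv2.imwrite("pics/c3.png",np.hstack([cv2.resize(im[130:290,230:390],(400,400)),cv2.resize(im2[140:300,270:430],(400,400))]))
```

```text
[ 0.40776839 -0.18390728  0.21436732] [-1.68347974e-03  9.71495489e-01  2.37051005e-01  7.08014438e-04] [ 0.43929128  0.58636611 -0.13992368]
```

View pics/c3.png

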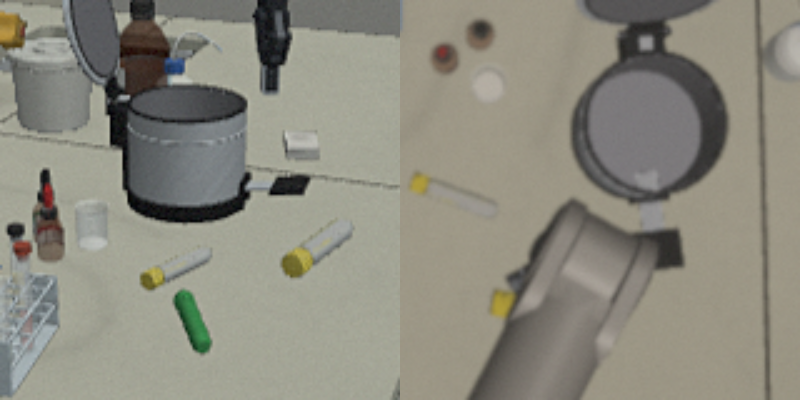

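The lid stands open and the pedal is up (left view: pad at (290,185), lid behind at (90,40)). The tube has not moved. Now I measure it precisely in both cameras.

Run:
```python
from h import *
im=cv2.imread("pics/top0.png")
r=im[205:230,268:316]; lab=cv2.cvtColor(r,cv2.COLOR_BGR2LAB).astype(float); bg=np.median(lab.reshape(-1,3),0)
m=(np.hypot(lab[...,1]-bg[1],lab[...,2]-bg[2])>5).astype(np.uint8)
n,l,st,_=cv2.connectedComponentsWithStats(m);k=1+st[1:,4].argmax();ys,xs=np.where(l==k)
rect=cv2.minAreaRect(np.c_[xs+268,ys+205].astype(np.float32));print(rect,len(xs))
P=np.c_[xs+268,ys+205]; W=pos("top",P,0.014)[:,:2]; d=cv2.fitLine(W.astype(np.float32),cv2.DIST_L2,0,.01,.01).ravel()
p=(W-d[2:])@d[:2]; q=(W-d[2:])@[-d[1],d[0]]; print(np.ptp(p),np.ptp(q),d, "mid",d[2:]+d[:2]*(p.max()+p.min())/2,np.degrees(np.arctan2(d[1],d[0])))
s0=cv2.imread("pics/side0.png"); r=s0[225:250,280:320];lab=cv2.cvtColor(r,cv2.COLOR_BGR2LAB).astype(float); bg=np.median(lab.reshape(-1,3),0)
m=(np.hypot(lab[...,1]-bg[1],lab[...,2]-bg[2])>5).astype(np.uint8)
n,l,st,_=cv2.connectedComponentsWithStats(m);k=1+st[1:,4].argmax();ys,xs=np.where(l==k)
rc=cv2.minAreaRect(np.c_[xs+280,ys+225].astype(np.float32));print(rc,pos("side",[rc[0]],0.012))
```

```text
((277.4000244140625, 212.8000030517578), (7.589465618133545, 8.854376792907715), 18.434947967529297) 66
0.03142025016781998 0.026425741471444247 [ 0.7764552  -0.63017243  0.50244635 -0.02235718] mid [ 0.50205806 -0.02204204] -39.062843
((299.3000183105469, 236.1000213623047), (8.497057914733887, 29.96331024169922), 63.43495178222656) [[ 0.48878264 -0.06922141  0.012     ]]
```

Call:
step_arm --motion '[0.49,0.72,0,0,0,0.96,0.49,0.72,0,0,0,0.96,0.49,0.72,0,0,0,0.96,0.49,0.72,0,0,0,0.96,0.49,0.72,-0.4,0,0,0.96,0.49,0.72,-0.6,0,0,0.96,0.49,0.72,-1,0,0,0.96,0.49,0.72,-1,0,0,0.96,0,0,-1,0,0,0,0,0,-1,0,0,0]' --hand 0.75

```text
t: 7.88
eef_pos: [0.4864, -0.0724, 0.1136]
eef_rot: [0.0, 0.814, 0.581, 0.0]
wrist_force: [0.3, -0.1, -0.2]
finger_gap: 0.0643
grasp_force: 0.0
```

Call:
step_arm --motion '[0,0,-1,0,0,0,0,0,-0.5,0,0,0,0,0,0,0,0,0]'

```text
t: 8.13
eef_pos: [0.4835, -0.0733, 0.0824]
eef_rot: [-0.001, 0.815, 0.58, -0.002]
wrist_force: [-0.4, -0.4, 0.6]
finger_gap: 0.0639
grasp_force: 0.0
```

Run:
```python
from h import *
im=arm.get_image("side")[:,:,::-1]; im2=arm.get_image("top")[:,:,::-1]
s=arm.read_state();e=s["eef_pos"];w=s["eef_rot"];print(e,w,2*np.degrees(np.arctan2(w[2],w[1]))-90,pix("side",[e]),pix("side",[.486,-.069,.012]))
cv2.imwrite("pics/c4.png",np.hstack([cv2.resize(im[170:290,240:360],(400,400)),cv2.resize(im2[170:270,250:350],(400,400))]))
```

```text
[ 0.48576074 -0.07368762  0.08481083] [4.09780271e-04 8.14499901e-01 5.80163545e-01 7.37362321e-05] -19.07590029498661 [[300.76562755 214.54586629]] [[300.09723204 236.27158988]]
```

View pics/c4.png

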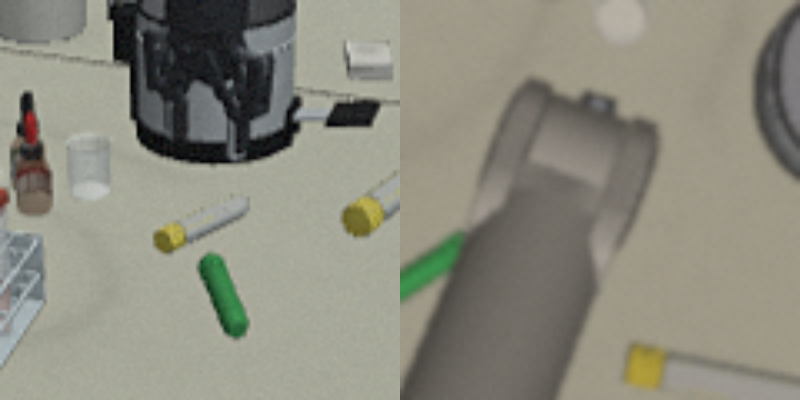

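The open fingers (about (175,85) and (240,150) in the left half) straddle the tube at (200,223), which is unmoved. I go down and grip.

Call:
step_arm --motion '[0,0.2,-0.8,0,0,0,0,0,-0.8,0,0,0,0,0,-0.8,0,0,0,0,0,-0.6,0,0,0,0,0,-0.5,0,0,0,0,0,-0.4,0,0,0,0,0,0,0,0,0]'

```text
t: 8.82
eef_pos: [0.485, -0.0691, 0.0058]
eef_rot: [-0.0, 0.814, 0.581, -0.0]
wrist_force: [-0.4, -0.4, 0.4]
finger_gap: 0.0635
grasp_force: 0.0
```

Call:
step_arm --motion '[0,0,0,0,0,0,0,0,0,0,0,0,0,0,0,0,0,0,0,0,0,0,0,0,0,0,0,0,0,0,0,0,0,0,0,0]' --hand 0

```text
t: 9.32
eef_pos: [0.4864, -0.0693, 0.0072]
eef_rot: [0.001, 0.814, 0.581, 0.001]
wrist_force: [-0.4, -0.5, 6.1]
finger_gap: 0.0204
grasp_force: 58.7
```

Call:
step_arm --motion '[0,0,0.5,0,0,0,0,0,1,0,0,0,0,0,1,0,0,0,0,0,1,0,0,0,0,0,1,0,0,0,0,0,1,0,0,0,0,0,1,0,0,0,0,0,1,0,0,0,0,0,1,0,0,0,0,0,1,0,0,0]'

```text
t: 10.15
eef_pos: [0.4844, -0.0691, 0.1974]
eef_rot: [-0.0, 0.814, 0.58, -0.0]
wrist_force: [0.7, 0.0, -0.9]
finger_gap: 0.0206
grasp_force: 58.8
```

Call:
step_arm --motion '[0.27,-0.98,0.5,0,0,0,0.27,-0.98,0.5,0,0,0,0.27,-0.98,0.5,0,0,0,0.27,-0.98,0,0,0,0,0.27,-0.98,0,0,0,0,0.27,-0.98,0,0,0,0,0.27,-0.98,0,0,0,0,0.27,-0.98,0,0,0,0,0.27,-0.98,0,0,0,0,0.27,-0.98,0,0,0,0]'

```text
t: 10.98
eef_pos: [0.5389, -0.2657, 0.2263]
eef_rot: [-0.001, 0.814, 0.58, -0.0]
wrist_force: [0.5, 0.9, 0.3]
finger_gap: 0.0208
grasp_force: 58.8
```

Call:
step_arm --motion '[0.27,-0.98,0,0,0,0,0.27,-0.98,0,0,0,0,0,0,0,0,0,0,0,0,0,0,0,0]'

```text
t: 11.32
eef_pos: [0.549, -0.3055, 0.226]
eef_rot: [-0.0, 0.815, 0.579, -0.001]
wrist_force: [0.3, -0.6, -0.5]
finger_gap: 0.0207
grasp_force: 58.8
```

Run:
```python
from h import *
im=arm.get_image("side")[:,:,::-1]; im2=arm.get_image("top")[:,:,::-1]
s=arm.read_state();e=s["eef_pos"];print(e,s["finger_gap"],s["grasp_force"])
cv2.imwrite("pics/c5.png",np.hstack([cv2.resize(im[90:250,230:390],(400,400)),cv2.resize(im2[120:280,270:430],(400,400))]))
```

```text
[ 0.54995564 -0.30310322  0.22613659] 0.020737521465988982 58.795239329338074
```

View pics/c5.png

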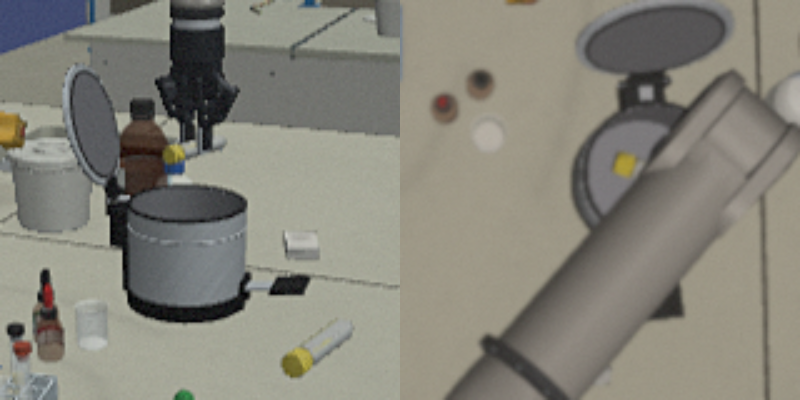

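The tube (cap at (175,152) left, (625,163) right) hangs over the mouth and the lid is open. I lower it a little, release and rise.

Call:
step_arm --motion '[0,0,-0.8,0,0,0,0,0,-0.8,0,0,0,0,0,-0.8,0,0,0,0,0,-0.8,0,0,0,0,0,-0.8,0,0,0,0,0,0,0,0,0]'

```text
t: 11.92
eef_pos: [0.5485, -0.3005, 0.1428]
eef_rot: [-0.004, 0.814, 0.581, -0.001]
wrist_force: [-0.7, 0.4, -0.4]
finger_gap: 0.0207
grasp_force: 58.8
```

Call:
step_arm --motion '[0,0,0,0,0,0,0,0,0,0,0,0,0,0,0,0,0,0,0,0,0,0,0,0,0,0,0,0,0,0]' --hand 0.55

```text
t: 12.33
eef_pos: [0.5506, -0.3046, 0.1474]
eef_rot: [0.001, 0.814, 0.581, 0.0]
wrist_force: [0.3, 0.4, 0.5]
finger_gap: 0.0472
grasp_force: 0.0
```

Call:
step_arm --motion '[0,0,0.8,0,0,0,0,0,1,0,0,0,0,0,1,0,0,0,0,0,1,0,0,0,0,0,1,0,0,0,0,0,1,0,0,0,-0.5,1,0,0,0,0,-0.5,1,0,0,0,0,-0.5,1,0,0,0,0,-0.5,1,0,0,0,0]'

```text
t: 13.17
eef_pos: [0.5096, -0.2239, 0.2628]
eef_rot: [0.0, 0.814, 0.58, 0.0]
wrist_force: [0.9, 0.3, 0.8]
finger_gap: 0.0471
grasp_force: 0.0
```

Call:
step_arm --motion '[-0.5,1,0,0,0,0,-0.5,1,0,0,0,0,-0.5,1,0,0,0,0,-0.5,1,0,0,0,0,-0.5,1,0,0,0,0,0,1,0,0,0,0,0,1,0,0,0,0,0,1,0,0,0,0,0,0,0,0,0,0,0,0,0,0,0,0]'

```text
t: 14.0
eef_pos: [0.4603, -0.0635, 0.2627]
eef_rot: [0.0, 0.813, 0.582, 0.0]
wrist_force: [-0.3, -1.0, -0.3]
finger_gap: 0.0465
grasp_force: 0.0
```

Run:
```python
from h import *
im=arm.get_image("side")[:,:,::-1]; im2=arm.get_image("top")[:,:,::-1]
cv2.imwrite("pics/c6.png",np.hstack([cv2.resize(im[90:250,230:390],(400,400)),cv2.resize(im2[120:280,270:430],(400,400))]))
```

```text
(no output)
```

View pics/c6.png

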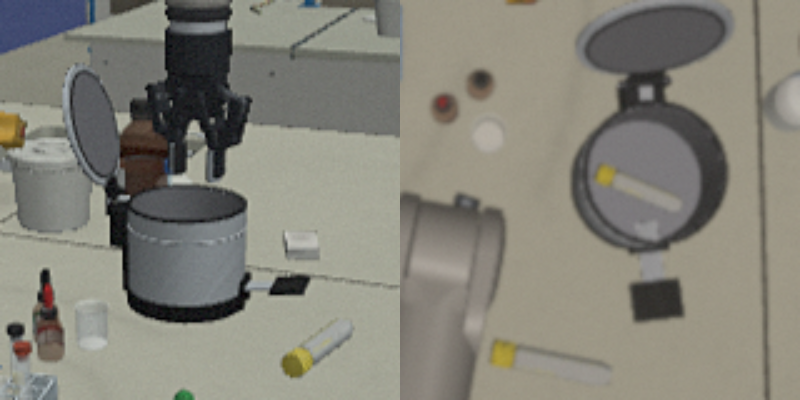

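The tube lies flat on the bin floor (right half, (640,188)). The lid is open, the pedal is up, and the other things are in place. I hand the job in.

```bash
python3 -c "
from plant import arm
print(arm.job_done())"
```

```text
the job is handed in; nothing more can be done
None
```

The small yellow-capped tube is in the bin, the lid is standing open with the pedal up, nothing else on the bench appears moved in the last picture, and the job is handed in (no verdict was returned).

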